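# Stack the last bowl lid on the pull-out tray, unbolt the tray and push it home

### The arm

A 7-joint arm with a two-finger parallel gripper is mounted at the origin on the work surface. World frame = base frame: x ahead of the robot, y to its left, z up, the work surface at z = 0. Lengths are in m, angles in rad, forces in N, time in s.
With the tool pointing down it reaches from about 0.4 to 0.875 m from the base axis. Payload 19.3 kg.
Tool frame: the origin (TCP) lies midway between the tips of the shut fingers; the grasp point (between the pads) lies 19 mm behind it (bot.pinch_z is the distance from the TCP to the grasp point, in m); z points along the fingers, y is the line along which they close (so a half turn about z gives the same grasp; the last joint's range is limited). The gripper opens to 85 mm and grips with 20 to 120 N. Pads are 22 mm wide; open, the fingers measure 114 mm over their backs; the gripper's body (76 mm by 85 mm) begins 54 mm behind the grasp point. The pads swing forward as they close: fully open they stand 13 mm farther back than shut.
Start: joints at [1.109, 0.521, -0.036, 1.599, 0.021, 1.021, -0.113], TCP at [0.239, -0.578, 0.231] pointing down, gripper open.
Joint ranges: [-2.91, 2.91], [-0.3, 2.13], [-1.5, 1.42], [0.17, 2.43], [-1.26, 4.41], [0.16, 1.93], [-2.52, 2.52]. Speed limits (rad/s): [1.89, 1.89, 2.39, 2.39, 3.01, 3.01, 3.01].

### API

Orientations are given as [roll, pitch, yaw] about the fixed x, y, z axes, in that order (R = Rz(yaw) Ry(pitch) Rx(roll)).
In Python, from workcell import observe, viewer, bot gives the robot as it stands. The module is installed in compiled form; this text tells all that it offers.
- The arm moves only by the tool play_rows, never from a script. Its argument "motion" is a list of rows, each a list of 7 numbers: the shift along the tool's x, y, z in cm, then the turn, a rotation vector about the tool's x, y, z in rad, then the opening, from -1 (shut) to 1 (fully open), so that 0 is half open. A call has exactly 5 rows; each row is the pose to reach, as a shift and turn from the pose commanded when the call began, along the tool's axes at that moment; what a row does not reach only later rows make up. A row lasts 1/10 s, in which the tool goes at most 50 mm and 8.59 degrees, less where a joint would pass 70% of its speed; a pose out of reach is approached as far as the arm can. A call with a gripper value outside its range is refused whole. The fingers move at their own pace and stop on an object; "squeeze" is the grip in N (left out, the last holds). Time passes only in rows, so rows that repeat a pose let the fingers close, or fill a call up. It gives the time, the measured TCP pose, the force, the opening and the grip force at its end, in the units of the state.
- observe(): the state, without advancing time (a new reading comes with each control period).
- viewer.grab_frame(name): name is "side" or "top" or "wrist"; returns (picture, depth): 384x512x3 uint8, red, green, blue; 384x512 float32, m along the optical axis (not along the pixel's ray), 0 where there is no reading.
- viewer.camera_info(name): a dict with "fx", "fy", "cx", "cy" (pixels), "R" (3x3) and "t" (3): a world point X has camera coordinates R X + t. Camera axes: x right, y down, z forward; pixel columns grow to the right and rows downward; lengths in m; the calibration is good to about 2 mm. The wrist camera is an equidistant fisheye: a pixel r from the principal point sees the ray r / f radians off the axis. A picture is of the moment at which its call begins: read the wrist's pose just before it. camera_info takes no time and is no camera call; for the wrist camera it gives the pose at the moment of the call.
- bot.job_done(): hands the job in; it is judged then, once.
The state is a dict: "clock": time; "qpos": joint angles; "qd": joint speeds; "joint_efforts": joint torques, N m; "position": TCP position; "tool_rot": TCP orientation; "force": force on the tool from outside, world axes, zero at the start; "moment": the same for the moment, N m; "grip_width": finger opening in m; "finger_force": force on a finger pad.
Only numpy, scipy, OpenCV 4.12 (cv2) and the standard library are available. Lean on these libraries where they do the work, as an engineer would, in place of code of your own. Each camera call takes 0.05 s, during which the arm holds its last target. There are 200 camera calls.

### The job

Put away the bowl lids: while the tray is still bolted open, pick up the loose white lid from the counter and set it down, upside down as it lies, into the stack of upturned lids on the tray so that it cups inside the top one; do not drop it. Then draw the tray's chrome bolt all the way back and push the tray fully home into its cabinet, without slamming it, without toppling what stands on it, and leaving the other things on the counter where they are.

Things in the scene. Friction and masses are not known exactly. Their poses are not given: they have to be found in the camera images.
- unit: low black cabinet standing on the counter, fixed, 408 mm wide, 230 mm deep, 115 mm high, open tray bay and a closed neighbour bay beside it. Origin: at counter height, in the plane of its front face, at the middle of the tray bay. Its +x points into the cabinet (the way the tray is pushed home), +y along the face from the tray bay towards the bolt and the neighbour bay, +z up. The cabinet body fills x 0 to 230 mm, y -131 to 277 mm
- tray (a joint): pull-out tray of the cabinet, 220 mm wide: 0 = pulled out (as it starts, bolted), 0.17 m = fully home, its front flush with the cabinet face. Slides along the cabinet's x on runners, about 3 N of friction, stays where it is left. The bolt holds it until drawn back (2 mm of play)
- tray_front (a point): point on the outer face of the tray's black front board, at the middle of its upper edge, 97 mm above the counter; axes as the cabinet's. The front board is 226 mm wide, 18 mm thick, from 12 to 97 mm high, and can be pushed anywhere. A chrome bow handle stands out 39 mm from it at 55 mm height, 110 mm long, 10 mm thick. The tray's floor is 25 mm above the counter, its side walls reach 50 mm; inside it measures 182 by 200 mm
- bolt (a joint): chrome barrel bolt lying along the cabinet face beside the tray bay: 0 = fully thrown, its rod in the keeper on the tray's side wall; grows as it is drawn away from the tray along the cabinet's +y; clear of the keeper from 0.015 m, fully back 0.032 m. About 2.5 N of friction, stays where it is left
- bolt_knob (a point): centre of the bolt's ball knob, 16 mm in diameter, 94 mm above the counter and 32 mm in front of the cabinet face, on a stem rising at 45 degrees from the rod; axes as the cabinet's. With the bolt fully thrown it is 163 mm from the middle of the tray bay along the cabinet's +y; the tray's side and keeper (up to 86 mm high) end at 110 mm. The bolt's guides stand out 19 mm from the face and reach 82 mm height
- lid_new_mid (a point): the loose white porcelain bowl lid on the counter, upside down on its ring grip, hollow side up: 66 mm in diameter at the rim, 27 mm high, upright rim band in the upper 6 mm. About 70 g. Point: its centre half-way up, 13.5 mm above its foot
- lid_top_mid (a point): the upper of the two like lids stacked upside down on the tray. Point: its centre half-way up. A lid set into another stands 12 mm higher than it, its 24 mm wide ring foot on the other's floor, with about 3 mm of play sideways
- lid_low_mid (a point): the lower lid of the stack, standing on the tray's floor. Point: its centre half-way up
- tray_cup: bystander: white cup without handle on the tray beside the stack, 66 mm in diameter, 48 mm high. Origin: centre of its foot. It rides home with the tray
- wine_glass: bystander: stemmed glass, 78 mm in diameter, 190 mm high. Origin: centre of its foot
- bowl: bystander: white bowl 110 mm in diameter, 50 mm high. Origin: centre of its foot
- mug: bystander: white mug 72 mm in diameter, 80 mm high, handle on its +y. Origin: centre of its foot
- mill: bystander: dark wooden mill, 54 mm in diameter, 135 mm high. Origin: centre of its foot
- bottle: bystander: green bottle, 74 mm in diameter, 270 mm high. Origin: centre of its foot
- spoon: bystander: steel spoon 170 mm long lying on the counter along its x. Origin: under its middle
Not all that is in view belongs to the job. What is shaped like the part that bears lid_top_mid but brown or yellow is not meant.

How it is judged:
By the outcome, as a careful person would: the job done as asked, in the order asked, and still so for the second after the job is handed in, with the robot touching nothing.
It also fails if it takes over 61 s, if anything falls off the work surface, if the arm or the gripper's body presses on something with over 40 N, if the wrist force passes 120 N, or if a joint passes its speed limit or range.

## Working session

There is one attempt and no reset: what is moved stays moved. The work goes in short steps, Python scripts to look and compute and a tool call to move; the robot and the scene stay as the last step left them, time stands still between calls to the robot, and variables do not carry over. Pictures are saved under pics/ and viewed, at most 10 in all, crops included, and the job is handed in when it is done.

Besides the shell and the picture viewer there is one more tool, called after "Call:" as name(argument=value, ...) on one line, values as JSON. play_rows: Moves the arm, as the interface text tells. Its arguments: {"type":"object","properties":{"motion":{"type":"array"},"squeeze":{"type":"number"}},"required":["motion"]}

```bash
mkdir -p pics
cat > h.py <<'E'
import numpy as np, cv2
from workcell import observe, viewer, bot
def grab(n,save=None):
    ci=viewer.camera_info(n); p,d=viewer.grab_frame(n)
    if save: cv2.imwrite('pics/'+save,cv2.cvtColor(p,cv2.COLOR_RGB2BGR))
    return p,d,ci
def ray(ci,u,v,fish=False):
    R=np.array(ci['R']);t=np.array(ci['t'])
    a=(u-ci['cx'])/ci['fx'];b=(v-ci['cy'])/ci['fy']
    if fish:
        r=np.hypot(a,b); s=np.sin(r)/r if r>1e-9 else 1; d=np.array([a*s,b*s,np.cos(r)])
    else: d=np.array([a,b,1.])
    return -R.T@t, R.T@d
def onz(ci,u,v,z,fish=False):
    o,d=ray(ci,u,v,fish); return o+d*(z-o[2])/d[2]
def deproj(ci,d):
    v,u=np.mgrid[:d.shape[0],:d.shape[1]]
    P=np.stack([(u-ci['cx'])/ci['fx']*d,(v-ci['cy'])/ci['fy']*d,d],-1)
    return (P-np.array(ci['t']))@np.array(ci['R'])
E
python3 - <<'E'
from h import *
for n in('top','side'):
    p,d,ci=grab(n,n+'0.png'); np.savez(n+'0.npz',p=p,d=d,**ci); print(n,{k:np.round(v,3).tolist() for k,v in ci.items()})
s=observe();print(s['clock'],s['position'],s['tool_rot'],s['grip_width'],s['force'])
E
```

```text
top {'fx': 495.735, 'fy': 495.735, 'cx': 253.681, 'cy': 194.692, 'R': [[-0.003, -1.0, 0.015], [-0.984, 0.001, -0.181], [0.181, -0.016, -0.983]], 't': [-0.109, 0.591, 1.485]}
side {'fx': 496.642, 'fy': 496.642, 'cx': 254.752, 'cy': 189.186, 'R': [[-0.902, -0.432, -0.003], [-0.323, 0.68, -0.659], [0.286, -0.593, -0.753]], 't': [0.485, 0.328, 1.331]}
0.1 [ 0.23852783 -0.57737964  0.23080039] [-3.14061627e+00  6.01709460e-05  3.91827377e-01] 0.0852628901799739 [0.69405751 0.09502939 0.03850719]
```

View pics/top0.png

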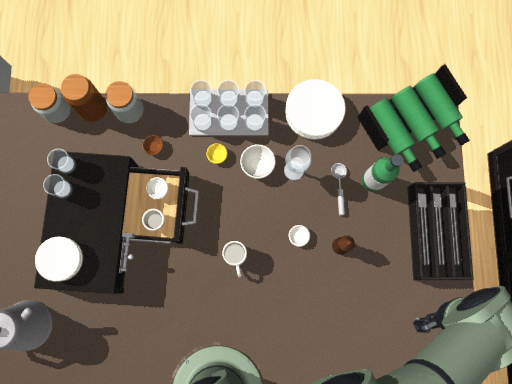

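View pics/side0.png

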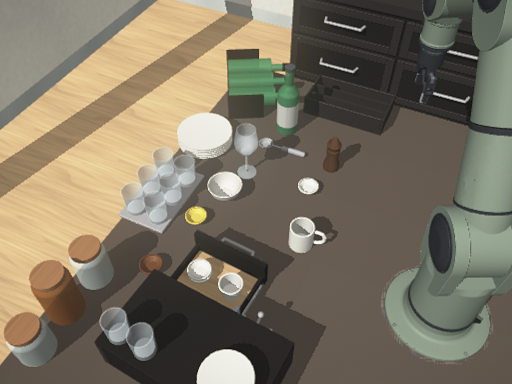

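Top view: the loose white lid is at (299,236). The brown (153,145) and yellow (217,153) lids are decoys. The white round objects on the tray are at (157,188) and (152,220), one being the stack and the other the cup. The cabinet face runs along column ~128 and the bolt knob is at ~(130,257).

Run:
```python
from h import *
z=np.load('top0.npz'); p,d=z['p'],z['d']; P=deproj(z,d)
hsv=cv2.cvtColor(p,cv2.COLOR_RGB2HSV)
def rim(u,v,r=16):
    s=np.s_[v-r:v+r,u-r:u+r]; Q=P[s].reshape(-1,3); w=((hsv[s][...,1]<60)&(hsv[s][...,2]>120)).reshape(-1)
    Q=Q[w]; zt=np.percentile(Q[:,2],96); T=Q[Q[:,2]>zt-.006]
    c,rad=cv2.minEnclosingCircle(T[:,:2].astype(np.float32)); print((u,v),'ztop',zt.round(4),'rimc',np.round(c,4),'rad',round(rad,4),'zmin',np.percentile(Q[:,2],3).round(4),len(T))
for u,v in((299,236),(157,188),(152,220)): rim(u,v)
# cabinet/tray: front board top points z~.097 and cabinet top .115
dark=(hsv[...,2]<70)
m=(abs(P[...,2]-.097)<.006)&(P[...,1]<.45); m[:150]=0;m[250:]=0;m[:,:165]=0;m[:,195:]=0
c=cv2.minAreaRect(P[m][:,:2].astype(np.float32));print('board',c,cv2.boxPoints(c).round(4).tolist())
m=(abs(P[...,2]-.115)<.008); m[:,145:]=0; m[:140]=0;m[300:]=0
m=cv2.morphologyEx(m.astype(np.uint8),cv2.MORPH_OPEN,np.ones((5,5)))>0
c=cv2.minAreaRect(P[m][:,:2].astype(np.float32));print('cab',c,cv2.boxPoints(c).round(4).tolist())
a=cv2.resize(p[140:300,110:210],None,fx=4,fy=4,interpolation=2);b=cv2.resize(p[200:280,270:350],None,fx=4,fy=4)
o=np.zeros((600,760,3),np.uint8);o[:600,:400]=a[:600];o[:320,410:730]=b
cv2.imwrite('pics/crop1.png',o[...,::-1])
```

```text
(299, 236) ztop 0.0288 rimc [ 0.3998 -0.1799] rad 0.1287 zmin -0.0029 70
(157, 188) ztop 0.066 rimc [0.4751 0.0622] rad 0.2205 zmin 0.0418 66
(152, 220) ztop 0.0752 rimc [0.4201 0.0705] rad 0.1903 zmin 0.0234 68
board ((0.5580145120620728, 0.1135496199131012), (0.019154809415340424, 0.22460751235485077), 85.90979766845703) [[0.44530001282691956, 0.1120000034570694], [0.6693000197410583, 0.09600000083446503], [0.6707000136375427, 0.11509999632835388], [0.44670000672340393, 0.13109999895095825]]
cab ((0.5050438642501831, 0.39391228556632996), (0.2315552681684494, 0.40902945399284363), 85.97718048095703) [[0.2928999960422516, 0.29280000925064087], [0.7009000182151794, 0.26409998536109924], [0.717199981212616, 0.4950999915599823], [0.3091999888420105, 0.5238000154495239]]
```

View pics/crop1.png

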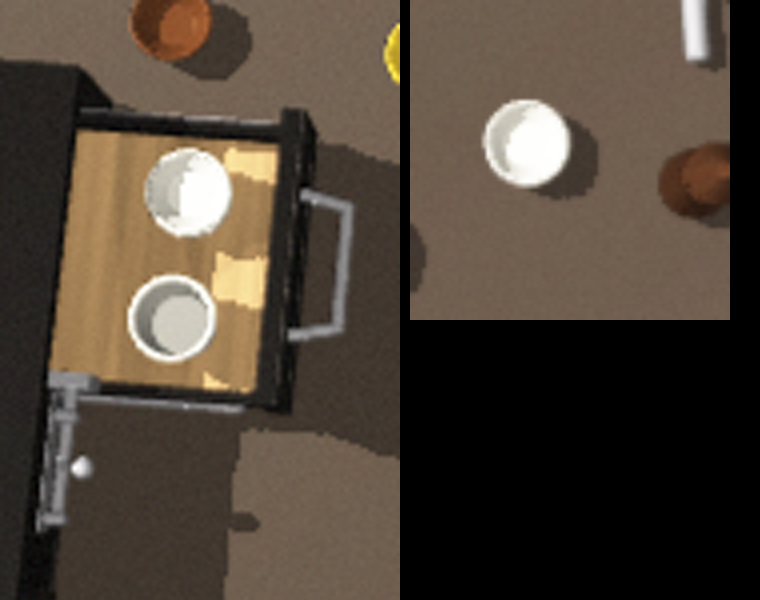

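Enlarged crop: in the tray, (157,188) is the shallow stack with its rim at about 64 mm, and (152,220) is the deeper cup with its rim at about 73 mm. The white object at (299,236) is the loose lid, and the brown and yellow ones don't match. Next I'll find their centres by casting rays to rim height.

Run:
```python
from h import *
for n,pts in(('top',((299,236,.027),(157,188,.064),(152,220,.073))),('side',((308,186,.027),(199,270,.064),(231,284,.073)))):
  z=np.load(n+'0.npz'); p=z['p']; hsv=cv2.cvtColor(p,cv2.COLOR_RGB2HSV)
  m=((hsv[...,1]<45)&(hsv[...,2]>130)).astype(np.uint8)
  P=deproj(z,z['d'])
  for u,v,h in pts:
    k=np.zeros_like(m);cv2.circle(k,(u,v),17,1,-1); k&=m
    C=max(cv2.findContours(k,0,2)[0],key=cv2.contourArea)
    (c,ax,a)=cv2.fitEllipse(cv2.convexHull(C)); print(n,(u,v),np.round(c,1),np.round(ax,1),onz(z,*c,h).round(4))
    ok=(k>0)&(z['d']>0)&(P[...,2]>h-.006)&(P[...,2]<h+.006); T=P[ok][:,:2]
    A=np.c_[2*T,np.ones(len(T))]; 
    for _ in range(1): s=np.linalg.lstsq(A,(T**2).sum(1),rcond=None)[0]
    print('   depth rim fit',s[:2].round(4),np.sqrt(s[2]+s[0]**2+s[1]**2).round(4))
z=np.load('top0.npz');P=deproj(z,z['d']);print(P[255:260,128:134,:].round(3).tolist()[2])
# obstacle heights near lid
g=(z['d']>0)&(P[...,2]>.03)&(np.hypot(P[...,0]-.4,P[...,1]+.18)<.16); Q=P[g]; 
print(Q[:,2].max(),[(np.round(q,3)).tolist() for q in Q[::60]])
```

```text
top (299, 236) [298.7 235.3] [21.4 21.9] [ 0.4667 -0.2507  0.027 ]
   depth rim fit [ 0.4677 -0.2502] 0.0298
top (157, 188) [156.8 187.7] [21.1 21.3] [0.6107 0.1886 0.064 ]
   depth rim fit [0.6121 0.19  ] 0.0297
top (152, 220) [152.7 219.2] [21. 22.] [0.5117 0.1964 0.073 ]
   depth rim fit [0.5125 0.197 ] 0.0301
side (308, 186) [307.7 185.5] [16.8 20.8] [ 0.469  -0.2509  0.027 ]
   depth rim fit [ 0.469  -0.2492] 0.0296
side (199, 270) [199.2 270.1] [23.8 24.9] [0.6116 0.1923 0.064 ]
   depth rim fit [0.6138 0.1911] 0.0297
side (231, 284) [230.4 283.6] [23.1 24.9] [0.5134 0.1973 0.073 ]
   depth rim fit [0.5143 0.1978] 0.0302
[[0.397, 0.261, 0.097], [0.396, 0.255, 0.106], [0.396, 0.253, 0.104], [0.396, 0.25, 0.103], [0.397, 0.249, 0.097], [0.397, 0.247, 0.093]]
0.08521005621166773 [[0.495, -0.236, 0.033], [0.434, -0.028, 0.03], [0.376, -0.051, 0.078]]
```

Run:
```python
from h import *
for n,(u,v) in(('top',(343,244)),('side',(332,155))):
    z=np.load(n+'0.npz');P=deproj(z,z['d']);s=np.s_[v-22:v+22,u-18:u+18];Q=P[s][z['d'][s]>0]
    Q=Q[(Q[:,2]>.05)&(Q[:,2]<.15)];print(n,Q.min(0).round(3),Q.max(0).round(3),np.median(Q,0).round(3))
s=observe();print(s['clock'],s['position'],s['tool_rot'])
from scipy.spatial.transform import Rotation as R
M=R.from_euler('xyz',s['tool_rot']).as_matrix();print(M.round(3)); print('shift cm to above lid z=.13',(M.T@(np.array([.468,-.25,.13])-s['position'])*100).round(2))
```

```text
top [ 0.415 -0.406  0.054] [ 0.459 -0.361  0.138] [ 0.434 -0.378  0.114]
side [ 0.415 -0.396  0.051] [ 0.46  -0.355  0.14 ] [ 0.435 -0.37   0.103]
0.1 [ 0.23852783 -0.57737964  0.23080039] [-3.14061627e+00  6.01709460e-05  3.91827377e-01]
[[ 0.924  0.382 -0.   ]
 [ 0.382 -0.924  0.001]
 [-0.    -0.001 -1.   ]]
shift cm to above lid z=.13 [ 33.71 -21.48  10.1 ]
```

Call:
play_rows(motion=[[4.2, -2.7, 0, 0, 0, 0, 1], [8.4, -5.4, 0, 0, 0, 0, 1], [12.6, -8.1, 0, 0, 0, 0, 1], [16.8, -10.8, 0, 0, 0, 0, 1], [21, -13.5, 0, 0, 0, 0, 1]], squeeze=25)

```text
clock: 0.6
position: [0.3818, -0.3709, 0.2312]
tool_rot: [-3.141, 0.0, 0.392]
force: [1.1, -1.4, 0.3]
grip_width: 0.0857
finger_force: 0.0
```

Call:
play_rows(motion=[[4.2, -2.7, 0, 0, 0, 0, 1], [8.4, -5.4, 0, 0, 0, 0, 1], [12.7, -8, 4, 0, 0, 0, 1], [12.7, -8, 9, 0, 0, 0, 1], [12.7, -8, 10, 0, 0, 0, 1]])

```text
clock: 1.1
position: [0.4676, -0.2475, 0.1279]
tool_rot: [-3.138, 0.002, 0.395]
force: [-0.4, -0.5, 0.7]
grip_width: 0.0852
finger_force: 0.0
```

Run:
```python
from h import *
s=observe();p,d,ci=grab('wrist','w1.png');np.savez('w1.npz',p=p,d=d,**ci);print(s['clock'],s['position'],s['tool_rot'],s['force'],{k:np.round(v,3).tolist() for k,v in ci.items()})
```

```text
1.1 [ 0.46761109 -0.2475486   0.1278999 ] [-3.13839663e+00  2.01821484e-03  3.95130108e-01] [-0.41388053 -0.46522248  0.65176792] {'fx': 297.319, 'fy': 297.319, 'cx': 253.314, 'cy': 195.311, 'R': [[0.385, -0.923, -0.002], [-0.886, -0.37, 0.28], [-0.259, -0.106, -0.96]], 't': [-0.409, 0.315, 0.374]}
```

View pics/w1.png

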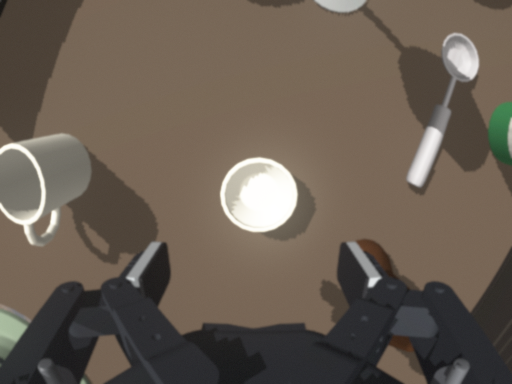

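The wrist view shows the lid at about (259,195), with the open fingertips at (155,245) and (350,245).

Run:
```python
from h import *
z=np.load('w1.npz');p=z['p'];hsv=cv2.cvtColor(p,cv2.COLOR_RGB2HSV)
m=((hsv[...,2]>125)&(hsv[...,1]<90)).astype(np.uint8);k=np.zeros_like(m);cv2.circle(k,(259,195),50,1,-1);k&=m
C=max(cv2.findContours(k,0,2)[0],key=cv2.contourArea);(c,ax,a)=cv2.fitEllipse(cv2.convexHull(C));print(c,ax)
for zz in(.027,):
    pts=np.array([onz(z,*q,zz,True) for q in cv2.convexHull(C)[:,0,:].astype(float)])
    cc,r=cv2.minEnclosingCircle(pts[:,:2].astype(np.float32));print('lid',cc,r)
for u,v in((150,258),(158,246),(345,258),(350,245),(160,262),(342,262)):
    o,dr=ray(z,u,v,True); D=z['d'][v,u]; R=z['R']; q=o+dr*D/(R@dr)[2]; print(u,v,D,q.round(4))
s=observe();print(s['position'])
```

```text
(258.95458984375, 194.97842407226562) (99.77267456054688, 99.92097473144531)
lid (0.4679979979991913, -0.2536967694759369) 0.04499185457825661
150 258 0.12123955 [ 0.4609 -0.2033  0.1616]
158 246 0.13203597 [ 0.4614 -0.2035  0.1502]
345 258 0.13166422 [ 0.49   -0.2857  0.1519]
350 245 0.13303468 [ 0.4959 -0.2862  0.149 ]
160 262 0.12900285 [ 0.4567 -0.2073  0.155 ]
342 262 0.13535282 [ 0.4866 -0.2869  0.1491]
[ 0.46653904 -0.24792085  0.12633163]
```

Run:
```python
from h import *
z=np.load('w1.npz');p=z['p'].astype(int)
m=(p[...,2]>130).astype(np.uint8);k=np.zeros_like(m);cv2.circle(k,(259,195),50,1,-1);k&=m
C=max(cv2.findContours(k,0,2)[0],key=cv2.contourArea);h=cv2.convexHull(C);print(cv2.fitEllipse(h))
pts=np.array([onz(z,*q,.026,True) for q in h[:,0,:].astype(float)])
cc,r=cv2.minEnclosingCircle(pts[:,:2].astype(np.float32));print('lid',cc,r)
from scipy.spatial.transform import Rotation as R
s=observe();M=R.from_euler('xyz',s['tool_rot']).as_matrix();print(s['position'],s['tool_rot'],(M.T@(np.array([*cc,.010])-s['position'])*100).round(2))
```

```text
((258.3692626953125, 194.37371826171875), (75.73380279541016, 77.9129409790039), 86.84620666503906)
lid (0.468768835067749, -0.2525233030319214) 0.034138504415750504
[ 0.46653904 -0.24792085  0.12633163] [-3.1367369   0.00393045  0.39410123] [ 0.07  0.57 11.63]
```

Call:
play_rows(motion=[[0.1, 0.1, 4, 0, 0, 0, 1], [0.1, 0.2, 7, 0, 0, 0, 1], [0.1, 0.3, 8, 0, 0, 0, 1], [0.1, 0.3, 8, 0, 0, 0, 1], [0.1, 0.3, 8, 0, 0, 0, 1]])

```text
clock: 1.65
position: [0.4706, -0.2531, 0.0526]
tool_rot: [3.141, -0.001, 0.391]
force: [0.3, -0.1, 0.5]
grip_width: 0.0854
finger_force: 0.0
```

```bash
cat > lid.py <<'E'
from h import *
import sys
from scipy.spatial.transform import Rotation as R
s=observe();p,d,ci=grab('wrist',sys.argv[1]);s2=observe();print(s['position'],s2['position'],s['tool_rot'],s2['tool_rot'])
m=(p[...,2]>130).astype(np.uint8);k=np.zeros_like(m);cv2.circle(k,(int(sys.argv[2]),int(sys.argv[3])),int(sys.argv[5]),1,-1);k&=m
C=max(cv2.findContours(k,0,2)[0],key=cv2.contourArea);h=cv2.convexHull(C);print(cv2.fitEllipse(h))
pts=np.array([onz(ci,*q,float(sys.argv[4]),True) for q in h[:,0,:].astype(float)])
cc,r=cv2.minEnclosingCircle(pts[:,:2].astype(np.float32));print('lid',cc,r)
M=R.from_euler('xyz',s['tool_rot']).as_matrix();print((M.T@(np.array([*cc,float(sys.argv[6])])-s['position'])*100).round(2))
E
python3 lid.py w2.png 258 215 .026 75 .010
```

```text
[ 0.47062219 -0.25311039  0.05262622] [ 0.47081314 -0.25312981  0.05285438] [ 3.14061189e+00 -8.22155572e-04  3.91395708e-01] [ 3.14015333e+00 -1.31844065e-03  3.91461789e-01]
((249.56790161132812, 227.52476501464844), (99.9517822265625, 107.03020477294922), 93.5822982788086)
lid (0.4690771996974945, -0.2524200677871704) 0.03399017080664635
[-0.12 -0.13  4.26]
```

View pics/w2.png

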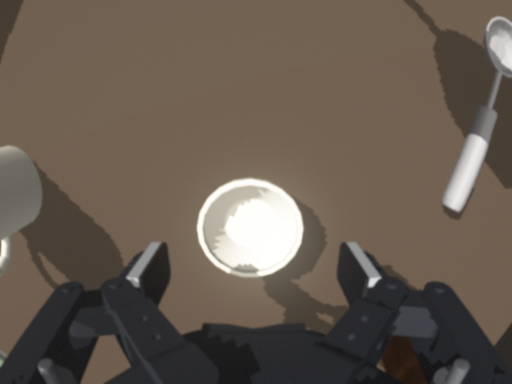

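The wrist view shows the lid at (249,227), centred between the fingers to within 2 mm. I'll descend and close on it.

Call:
play_rows(motion=[[-0.1, -0.1, 2, 0, 0, 0, 1], [-0.1, -0.1, 3.5, 0, 0, 0, 1], [-0.1, -0.1, 4.1, 0, 0, 0, 1], [-0.1, -0.1, 4.1, 0, 0, 0, 1], [-0.1, -0.1, 4.1, 0, 0, 0, 0.6]], squeeze=25)

```text
clock: 2.2
position: [0.469, -0.2522, 0.0108]
tool_rot: [3.141, -0.0, 0.392]
force: [0.1, -0.1, 0.4]
grip_width: 0.0734
finger_force: 0.0
```

Call:
play_rows(motion=[[0, 0, 0, 0, 0, 0, 0.4], [0, 0, 0, 0, 0, 0, 0.2], [0, 0, 0, 0, 0, 0, 0.2], [0, 0, 0, 0, 0, 0, 0.2], [0, 0, 0, 0, 0, 0, 0.2]], squeeze=25)

```text
clock: 2.7
position: [0.4691, -0.2523, 0.0111]
tool_rot: [3.141, -0.001, 0.392]
force: [-1.6, 0.3, 6.3]
grip_width: 0.0633
finger_force: 25.9
```

Call:
play_rows(motion=[[0, 0, -0.3, 0, 0, 0, 0.2], [0, 0, -1, 0, 0, 0, 0.2], [0, 0, -2, 0, 0, 0, 0.2], [0, 0, -3, 0, 0, 0, 0.2], [0, 0, -3, 0, 0, 0, 0.2]])

```text
clock: 3.2
position: [0.4695, -0.2525, 0.042]
tool_rot: [3.14, -0.002, 0.392]
force: [-0.4, 1.1, -0.5]
grip_width: 0.0636
finger_force: 28.0
```

Run:
```python
from h import *
s=observe();p,d,ci=grab('wrist','w3.png');print(s['position'],s['tool_rot'],s['grip_width'],s['finger_force'],s['force'])
```

```text
[ 0.46952829 -0.25252961  0.04201318] [ 3.13988187e+00 -1.58920751e-03  3.91569433e-01] 0.06363023438001009 28.00339316294412 [-0.42453131  1.10490767 -0.49362523]
```

View pics/w3.png

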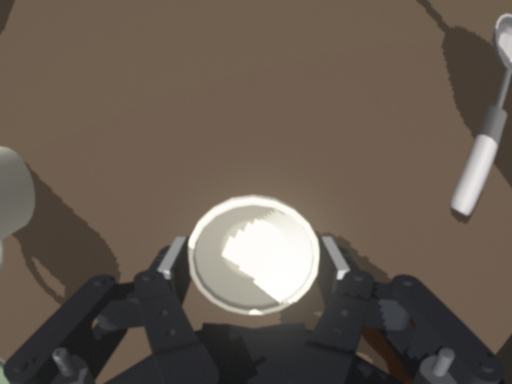

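The lid is held clear of the counter, centred at about (254,255) between the pads. I'll check its in-hand offset and tilt.

```bash
cat > held.py <<'E'
from h import *
import sys
s=observe();p,d,ci=grab('wrist');pos=s['position']
m=(p[...,2]>130).astype(np.uint8);k=np.zeros_like(m);cv2.circle(k,(254,255),72,1,-1);k&=m;k[:,:191]=0;k[:,319:]=0
C=max(cv2.findContours(k,0,2)[0],key=cv2.contourArea);h=cv2.convexHull(C);(c,ax,a)=cv2.fitEllipse(h);print(c,ax)
pts=np.array([onz(ci,*q,pos[2]+.016,True) for q in h[:,0,:].astype(float)])
A=np.c_[2*pts[:,:2],np.ones(len(pts))];q=np.linalg.lstsq(A,(pts[:,:2]**2).sum(1),rcond=None)[0]
print('pos',pos,'centre',q[:2],'r',np.sqrt(q[2]+q[:2]@q[:2]),'min',cv2.minEnclosingCircle(pts[:,:2].astype(np.float32)))
e=cv2.ellipse2Poly((int(c[0]),int(c[1])),(int(ax[0]/2-2),int(ax[1]/2-2)),int(a),0,360,5)
Q=[]
for u,v in e:
    o,dr=ray(ci,u,v,True);D=d[v,u]
    if D>0: Q.append(o+dr*D/(np.array(ci['R'])@dr)[2])
Q=np.array(Q);Q=Q[Q[:,2]>np.median(Q[:,2])-.006];B=np.c_[Q[:,:2]-Q[:,:2].mean(0),np.ones(len(Q))];print('plane slope,z',np.linalg.lstsq(B,Q[:,2],rcond=None)[0],len(Q))
E
python3 held.py
```

```text
(253.20431518554688, 254.74388122558594) (120.08164978027344, 133.31973266601562)
pos [ 0.46928857 -0.25238937  0.04128766] centre [ 0.47045488 -0.25304011] r 0.03300816801671716 min ((0.47061601281166077, -0.2530394494533539), 0.03356665372848511)
plane slope,z [-0.03418306 -0.02213382  0.05622548] 73
```

Call:
play_rows(motion=[[0, 0, -3, 0, 0, 0, 0.2], [0, 0, -7, 0, 0, 0, 0.2], [0, 0, -11, 0, 0, 0, 0.2], [0, 0, -15, 0, 0, 0, 0.2], [0, 0, -18, 0, 0, 0, 0.2]])

```text
clock: 3.8
position: [0.4689, -0.2522, 0.2224]
tool_rot: [3.141, -0.001, 0.392]
force: [1.2, -0.1, -1.0]
grip_width: 0.0637
finger_force: 28.6
```

Call:
play_rows(motion=[[1, -1.2, 0, 0, 0, 0, 0.2], [3, -3.6, 0, 0, 0, 0, 0.2], [5.5, -6.5, 0, 0, 0, 0, 0.2], [8, -9.5, 0, 0, 0, 0, 0.2], [10.5, -12.4, 0, 0, 0, 0, 0.2]])

```text
clock: 4.3
position: [0.5185, -0.0959, 0.22]
tool_rot: [-3.141, 0.0, 0.391]
force: [0.5, 0.4, -0.9]
grip_width: 0.0637
finger_force: 28.6
```

Call:
play_rows(motion=[[2.5, -2.9, 0, 0, 0, 0, 0.2], [5, -5.8, 0, 0, 0, 0, 0.2], [7.5, -8.7, 0, 0, 0, 0, 0.2], [10, -11.7, 0, 0, 0, 0, 0.2], [12.5, -14.7, 0, 0, 0, 0, 0.2]])

```text
clock: 4.8
position: [0.578, 0.0877, 0.2198]
tool_rot: [-3.142, 0.001, 0.392]
force: [1.5, -0.5, -0.9]
grip_width: 0.0636
finger_force: 28.6
```

Call:
play_rows(motion=[[2.5, -2.9, 0, 0, 0, 0, 0.2], [4.5, -5.2, 0, 0, 0, 0, 0.2], [6, -7, 0, 0, 0, 0, 0.2], [6.9, -8.2, 0, 0, 0, 0, 0.2], [7, -8.3, 0, 0, 0, 0, 0.2]])

```text
clock: 5.3
position: [0.6106, 0.1914, 0.2196]
tool_rot: [-3.141, 0.001, 0.394]
force: [-0.6, 0.4, -0.5]
grip_width: 0.0638
finger_force: 28.6
```

Run:
```python
from h import *
s=observe();p,d,ci=grab('wrist','w4.png');np.savez('w4.npz',p=p,d=d,**ci);print(s['clock'],s['position'],s['tool_rot'],s['grip_width'],s['finger_force'],s['force'])
```

```text
5.3 [0.61058774 0.19137647 0.21962361] [-3.14083699e+00  7.05747489e-04  3.93823372e-01] 0.063838190478915 28.63219285500236 [-0.62037857  0.43264193 -0.52743762]
```

View pics/w4.png

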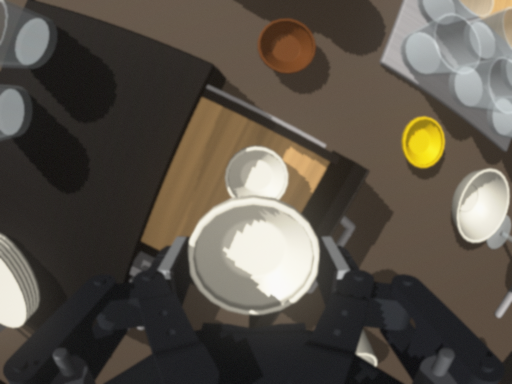

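The wrist view shows the stack at (257,172), partly hidden by the held lid at (254,255). I'll fit the visible rim arc at z = 64 mm.

```bash
python3 - <<'E'
from h import *
from scipy.optimize import least_squares
z=np.load('w4.npz');p=z['p'].astype(int)
m=((p[...,2]>120)&(p.max(-1)-p.min(-1)<60)).astype(np.uint8);k=np.zeros_like(m);k[140:190,220:295]=1;k&=m
C=max(cv2.findContours(k,0,1)[0],key=cv2.contourArea)
c=cv2.convexHull(C)[:,0,:].astype(float);c=c[(c[:,1]<186)]
# boundary radial: leftmost/rightmost px per row + topmost
B=[]
for v in range(145,187):
    u=np.flatnonzero(k[v]); 
    if len(u): B+= [(u[0]-.5,v),(u[-1]+.5,v)]
B=np.array(B);P=np.array([onz(z,u,v,.063,True)[:2] for u,v in B])
f=least_squares(lambda q:np.hypot(*(P-q[:2]).T)-.033,[.612,.19],loss='soft_l1',f_scale=.001)
print('fixed r',f.x,np.abs(f.fun).mean()); 
f=least_squares(lambda q:np.hypot(*(P-q[:2]).T)-q[2],[.612,.19,.033],loss='soft_l1',f_scale=.001);print(f.x)
print(np.c_[B,P][::8].round(3))
E
python3 held.py
```

```text
fixed r [0.61476251 0.18790544] 0.00028420079646030637
[0.61482062 0.18792774 0.03295451]
[[2.495e+02 1.460e+02 6.420e-01 2.080e-01]
 [2.415e+02 1.500e+02 6.360e-01 2.130e-01]
 [2.355e+02 1.540e+02 6.300e-01 2.180e-01]
 [2.325e+02 1.580e+02 6.250e-01 2.190e-01]
 [2.295e+02 1.620e+02 6.200e-01 2.200e-01]
 [2.275e+02 1.660e+02 6.150e-01 2.210e-01]
 [2.255e+02 1.700e+02 6.100e-01 2.210e-01]
 [2.255e+02 1.740e+02 6.060e-01 2.190e-01]
 [2.245e+02 1.780e+02 6.020e-01 2.190e-01]
 [2.255e+02 1.820e+02 5.980e-01 2.160e-01]
 [2.255e+02 1.860e+02 5.940e-01 2.150e-01]]
(253.80172729492188, 249.5628204345703) (130.00482177734375, 132.74209594726562)
pos [0.61068005 0.18997761 0.21977749] centre [0.61449289 0.19040627] r 0.03412329206781924 min ((0.6150833964347839, 0.18903405964374542), 0.035943664610385895)
plane slope,z [0.00222467 0.00531214 0.23535177] 43
```

Call:
play_rows(motion=[[0.2, 0.3, 2, 0, 0, 0, 0.2], [0.2, 0.3, 5, 0, 0, 0, 0.2], [0.2, 0.3, 8, 0, 0, 0, 0.2], [0.2, 0.3, 10, 0, 0, 0, 0.2], [0.2, 0.3, 10, 0, 0, 0, 0.2]])

```text
clock: 5.9
position: [0.6125, 0.1854, 0.1179]
tool_rot: [3.141, 0.004, 0.39]
force: [-0.5, -0.1, -0.8]
grip_width: 0.0635
finger_force: 28.6
```

Run:
```python
from h import *
from scipy.optimize import least_squares
s=observe();p,d,ci=grab('wrist','w5.png');p=p.astype(int);print(s['clock'],s['position'],s['tool_rot'],s['force'])
m=((p[...,2]>120)&(p.max(-1)-p.min(-1)<60)).astype(np.uint8)
# edges: per-row extents in the area above held lid
B=[]
for v in range(120,235):
    u=np.flatnonzero(m[v,195:315])+195
    if len(u)>3: B+= [(u[0]-.5,v),(u[-1]+.5,v)]
print([tuple(b) for b in B[::8]])
```

```text
5.9 [0.61253307 0.18542666 0.11791468] [3.14120347 0.00438043 0.39026831] [-0.54134998 -0.07463302 -0.83937109]
[(np.float64(268.5), 120), (np.float64(274.5), 124), (np.float64(282.5), 128), (np.float64(289.5), 132), (np.float64(297.5), 136), (np.float64(305.5), 140), (np.float64(245.5), 161), (np.float64(231.5), 165), (np.float64(224.5), 169), (np.float64(217.5), 173), (np.float64(214.5), 177), (np.float64(211.5), 181), (np.float64(208.5), 185), (np.float64(206.5), 189), (np.float64(204.5), 193), (np.float64(203.5), 197), (np.float64(202.5), 201), (np.float64(202.5), 205), (np.float64(201.5), 209), (np.float64(202.5), 213), (np.float64(200.5), 217), (np.float64(197.5), 221), (np.float64(195.5), 225), (np.float64(194.5), 229), (np.float64(194.5), 233)]
```

View pics/w5.png

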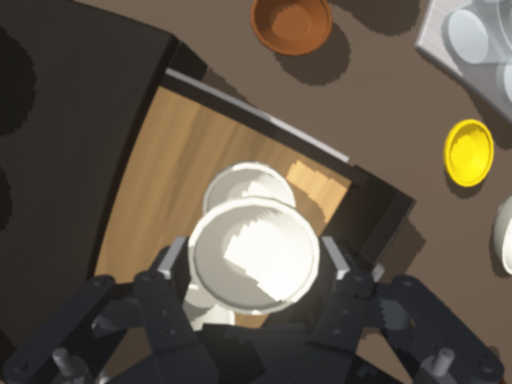

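The stack rim arc is visible around (249,165) to (203,195), just above the held lid. I'll fit both rims in one frame.

```bash
cat > fit.py <<'E'
from h import *
import sys
from scipy.optimize import least_squares
v0,v1=int(sys.argv[1]),int(sys.argv[2])
s=observe();p,d,ci=grab('wrist');p=p.astype(int);pos=s['position'];print(s['clock'],pos,s['tool_rot'])
m=((p[...,2]>120)&(p.max(-1)-p.min(-1)<60)).astype(np.uint8)
def fit(B,z,r):
    P=np.array([onz(ci,u,v,z,True)[:2] for u,v in B])
    f=least_squares(lambda q:np.hypot(*(P-q[:2]).T)-r,pos[:2],loss='soft_l1',f_scale=.001);return f.x.round(4),np.abs(f.fun).mean().round(5)
B=[]
for v in range(v0,v1):
    u=np.flatnonzero(m[v,195:315])+195
    if len(u)>3: B+=[(u[0]-.5,v),(u[-1]+.5,v)]
print('stack',fit(B,.063,.033))
B=[]
for v in list(range(230,236))+list(range(278,308)):
    u=np.flatnonzero(m[v,185:325])+185
    B+=[(u[0]-.5,v),(u[-1]+.5,v)]
B+=[(u,308+np.flatnonzero(m[290:325,u])[-1]-18+.5) for u in range(245,270)]
print('held',fit(B,pos[2]+.016,.033))
E
python3 fit.py 161 196
```

```text
5.95 [0.61347254 0.18606531 0.11981447] [3.14121552e+00 1.94621324e-03 3.90433583e-01]
stack (array([0.6151, 0.1884]), np.float64(0.0003))
held (array([0.6128, 0.1861]), np.float64(0.00201))
```

Call:
play_rows(motion=[[0.1, -0.2, 1, 0, 0, 0, 0.2], [0.1, -0.2, 2, 0, 0, 0, 0.2], [0.1, -0.2, 2, 0, 0, 0, 0.2], [0.1, -0.2, 2, 0, 0, 0, 0.2], [0.1, -0.2, 2, 0, 0, 0, 0.2]])

```text
clock: 6.5
position: [0.6142, 0.1899, 0.1006]
tool_rot: [3.142, -0.0, 0.392]
force: [-0.1, 0.4, -0.4]
grip_width: 0.0635
finger_force: 28.6
```

```bash
sed -i 's/^print(.held.*/h=fit(B,pos[2]+.016,.033);print("held",h)/' fit.py; python3 fit.py 166 192;python3 fit.py 166 192
python3 - <<'E'
from h import *
grab('wrist','w6.png')
E
```

```text
6.5 [0.61420459 0.18989104 0.10060487] [ 3.14156626e+00 -3.79879446e-04  3.91783362e-01]
stack (array([0.6155, 0.189 ]), np.float64(0.00039))
held (array([0.6143, 0.1894]), np.float64(0.00199))
6.55 [0.61421593 0.18989176 0.10065259] [ 3.14155114e+00 -4.70472917e-04  3.91730910e-01]
stack (array([0.6155, 0.189 ]), np.float64(0.00042))
held (array([0.6143, 0.1894]), np.float64(0.00198))
```

View pics/w6.png

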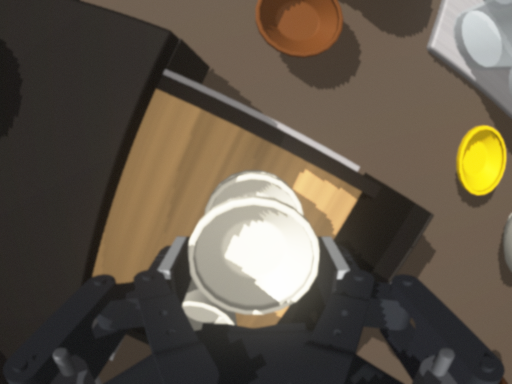

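The arm has settled with the stack under the held lid to within about 0.5 mm. Now I'll descend.

Call:
play_rows(motion=[[0, 0, 1, 0, 0, 0, 0.2], [0, 0, 2, 0, 0, 0, 0.2], [0, 0, 2.8, 0, 0, 0, 0.2], [0, 0, 3.3, 0, 0, 0, 0.2], [0, 0, 3.3, 0, 0, 0, 0.2]])

```text
clock: 7.15
position: [0.6136, 0.1898, 0.0662]
tool_rot: [-3.141, 0.001, 0.392]
force: [-0.2, 0.6, -0.5]
grip_width: 0.0635
finger_force: 28.6
```

Call:
play_rows(motion=[[0, 0, 0.1, 0, 0, 0, 0.2], [0, 0, 0.2, 0, 0, 0, 0.2], [0, 0, 0.3, 0, 0, 0, 0.2], [0, 0, 0.4, 0, 0, 0, 0.2], [0, 0, 0.4, 0, 0, 0, 0.2]])

```text
clock: 7.65
position: [0.614, 0.1898, 0.0633]
tool_rot: [3.142, -0.0, 0.392]
force: [0.6, -0.3, -0.6]
grip_width: 0.0637
finger_force: 28.6
```

Call:
play_rows(motion=[[0, 0, 0.1, 0, 0, 0, 0.2], [0, 0, 0.2, 0, 0, 0, 0.2], [0, 0, 0.3, 0, 0, 0, 0.2], [0, 0, 0.3, 0, 0, 0, 0.2], [0, 0, 0.3, 0, 0, 0, 0.2]])

```text
clock: 8.15
position: [0.614, 0.1898, 0.0603]
tool_rot: [-3.142, 0.0, 0.392]
force: [0.1, 0.7, -1.1]
grip_width: 0.0634
finger_force: 28.7
```

Nearly at seat height with no contact yet, so I'll continue in fine steps.

Call:
play_rows(motion=[[0, 0, 0.05, 0, 0, 0, 0.2], [0, 0, 0.1, 0, 0, 0, 0.2], [0, 0, 0.1, 0, 0, 0, 0.2], [0, 0, 0.1, 0, 0, 0, 0.2], [0, 0, 0.1, 0, 0, 0, 0.2]])

```text
clock: 8.65
position: [0.6144, 0.19, 0.0601]
tool_rot: [3.142, -0.001, 0.392]
force: [-2.2, -0.1, 10.8]
grip_width: 0.0634
finger_force: 29.6
```

Call:
play_rows(motion=[[0, 0, 0.05, 0, 0, 0, 0.2], [0, 0, 0.1, 0, 0, 0, 0.2], [0, 0, 0.1, 0, 0, 0, 0.2], [0, 0, 0.1, 0, 0, 0, 0.2], [0, 0, 0.1, 0, 0, 0, 0.2]])

```text
clock: 9.15
position: [0.6149, 0.1903, 0.06]
tool_rot: [3.142, -0.002, 0.392]
force: [-4.3, -1.0, 22.8]
grip_width: 0.0634
finger_force: 30.5
```

Seated at TCP z = 0.060 as predicted. I'll relax the load, then open.

Call:
play_rows(motion=[[0, 0, -0.1, 0, 0, 0, 0.2], [0, 0, -0.17, 0, 0, 0, 0.2], [0, 0, -0.17, 0, 0, 0, 0.2], [0, 0, -0.17, 0, 0, 0, 0.5], [0, 0, -0.17, 0, 0, 0, 0.7]])

```text
clock: 9.65
position: [0.614, 0.1898, 0.0598]
tool_rot: [-3.142, 0.0, 0.392]
force: [-0.4, -0.5, 0.4]
grip_width: 0.0723
finger_force: 0.0
```

Call:
play_rows(motion=[[0, 0, 0, 0, 0, 0, 0.9], [0, 0, 0, 0, 0, 0, 0.9], [0, 0, -0.5, 0, 0, 0, 0.9], [0, 0, -2, 0, 0, 0, 0.9], [0, 0, -4, 0, 0, 0, 0.9]])

```text
clock: 10.15
position: [0.6137, 0.1897, 0.1008]
tool_rot: [-3.142, 0.001, 0.392]
force: [-1.0, 0.1, -0.5]
grip_width: 0.0811
finger_force: 0.0
```

Call:
play_rows(motion=[[0, 0, -3, 0, 0, 0, 0.9], [0, 0, -6, 0, 0, 0, 0.9], [0, 0, -10, 0, 0, 0, 0], [0, 0, -12, 0, 0, 0, -0.5], [0, 0, -12, 0, 0, 0, -1]])

```text
clock: 10.65
position: [0.6153, 0.1904, 0.2246]
tool_rot: [3.141, -0.006, 0.392]
force: [0.5, -0.8, 0.0]
grip_width: 0.0389
finger_force: 0.0
```

Run:
```python
from h import *
s=observe();print(s['clock'],s['position'],s['grip_width'])
p,d,ci=grab('wrist')
q,d2,c2=grab('side')
a=cv2.resize(q[230:330,150:290],(560,400),interpolation=2); o=np.zeros((384,512+0,3),np.uint8)
np.savez('w7.npz',p=p,d=d,**ci)
cv2.imwrite('pics/w7.png',np.vstack([cv2.resize(p,(400,300)),cv2.resize(q[230:330,150:283],(400,300),interpolation=2)])[...,::-1])
```

```text
10.65 [0.61533985 0.19035852 0.22463855] 0.03890439579530924
```

View pics/w7.png

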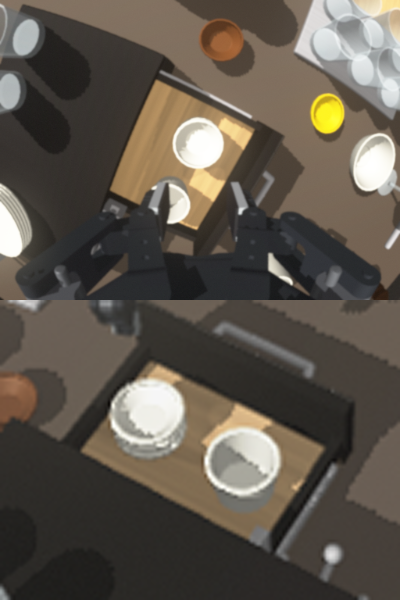

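The lid sits nested and level in the stack: three rims are visible in the side crop around (148,410), with the cup untouched. The knob appears at (260.7,314.4) in the side image and (130.3,256.5) in the top image, so I'll triangulate it.

```bash
cat > knob.py <<'E'
from h import *
from scipy.spatial.transform import Rotation as R
L=[]
for n,(u,v) in(('top',(130,257)),('side',(261,314))):
    p,d,ci=grab(n);p=p.astype(int);m=((p.min(-1)>120)).astype(np.uint8);k=np.zeros_like(m);k[v-12:v+13,u-14:u+12]=1;k&=m
    N,l,st,c=cv2.connectedComponentsWithStats(k); i=1+np.argmax(st[1:,4]); print(n,c[1:].round(1).tolist(),st[1:,4]);L.append(ray(ci,*c[i]))
A=[];b=[]
for o,dr in L:
    dr=dr/np.linalg.norm(dr);P=np.eye(3)-np.outer(dr,dr);A.append(P);b.append(P@o)
x=np.linalg.lstsq(np.vstack(A),np.hstack(b),rcond=None)[0];print('knob',x.round(4),[np.linalg.norm(P@x-bb).round(4) for P,bb in zip(A,b)])
s=observe();print(s['position'],s['tool_rot'],s['grip_width'])
E
python3 knob.py
```

```text
top [[131.5, 255.0], [138.6, 266.8]] [354  35]
side [[260.1, 314.4]] [27]
knob [0.4023 0.2517 0.0905] [np.float64(0.0005), np.float64(0.0005)]
[0.61364617 0.1896522  0.21960121] [-3.14156337e+00  9.35360103e-04  3.91818260e-01] 0.008135703516575093
```

Call:
play_rows(motion=[[-2.5, -2.1, 0, 0, 0, 0.1, -1], [-5.5, -4.7, 0, 0, 0, 0.2, -1], [-9, -7.7, 0, 0, 0, 0.32, -1], [-12.4, -10.6, 0, 0, 0, 0.44, -1], [-14.4, -12.4, 0, 0, 0, 0.462, -1]])

```text
clock: 11.35
position: [0.4304, 0.25, 0.2195]
tool_rot: [3.141, 0.002, -0.073]
force: [0.4, 0.2, 0.5]
grip_width: 0.0001
finger_force: 0.0
```

Call:
play_rows(motion=[[0, 0, 2, 0, 0, 0, -1], [0, 0, 5, 0, 0, 0, -1], [0, 0, 8, 0, 0, 0, -1], [0, 0, 9, 0, 0, 0, -1], [0, 0, 9, 0, 0, 0, -1]])

```text
clock: 11.85
position: [0.4328, 0.249, 0.1289]
tool_rot: [3.14, 0.002, -0.07]
force: [0.7, -0.4, 1.0]
grip_width: 0.0003
finger_force: 0.0
```

Run:
```python
from h import *
s=observe();print(s['clock'],s['position'],s['tool_rot'],s['grip_width'])
d=np.array(s['position'][:2])-[.5702,.2733];print('cab x',d@[.0702,.9975],'y',d@[-.9975,.0702])
```

```text
11.85 [0.43284953 0.24900336 0.12886414] [ 3.13974660e+00  2.47544291e-03 -7.01132094e-02] 0.0002736981871652659
cab x -0.03387789943802306 y 0.13530146863033743
```

Call:
play_rows(motion=[[0, 0, 1.5, 0, 0, 0, -1], [0, 0, 3, 0, 0, 0, -1], [0, 0, 3.9, 0, 0, 0, -1], [0, 0, 4.2, 0, 0, 0, -1], [0, 0, 4.2, 0, 0, 0, -1]])

```text
clock: 12.35
position: [0.4338, 0.2496, 0.0884]
tool_rot: [-3.141, -0.0, -0.07]
force: [-0.7, -0.2, 0.2]
grip_width: 0.0002
finger_force: 0.0
```

Call:
play_rows(motion=[[-0.3, 0, 0, 0, 0, 0, -1], [-0.7, 0, 0, 0, 0, 0, -1], [-1.1, 0, 0, 0, 0, 0, -1], [-1.5, 0, 0, 0, 0, 0, -1], [-1.9, 0, 0, 0, 0, 0, -1]])

```text
clock: 12.85
position: [0.4146, 0.2509, 0.0882]
tool_rot: [-3.141, -0.001, -0.07]
force: [2.9, -1.2, 0.0]
grip_width: 0.0003
finger_force: 1.3
```

Call:
play_rows(motion=[[-0.4, 0, 0, 0, 0, 0, -1], [-0.8, 0, 0, 0, 0, 0, -1], [-1.2, 0, 0, 0, 0, 0, -1], [-1.5, 0, 0, 0, 0, 0, -1], [-1.7, 0, 0, 0, 0, 0, -1]])

```text
clock: 13.35
position: [0.3974, 0.2521, 0.088]
tool_rot: [-3.142, -0.0, -0.07]
force: [3.7, 0.1, 1.7]
grip_width: 0.0002
finger_force: 1.3
```

Call:
play_rows(motion=[[-0.1, 0, 0, 0, 0, 0, -1], [-0.2, 0, 0, 0, 0, 0, -1], [-0.3, 0, 0, 0, 0, 0, -1], [-0.4, 0, 0, 0, 0, 0, -1], [-0.4, 0, 0, 0, 0, 0, -1]])

```text
clock: 13.85
position: [0.3936, 0.2523, 0.088]
tool_rot: [3.142, 0.0, -0.07]
force: [2.0, 0.1, 1.5]
grip_width: -0.0001
finger_force: 0.9
```

Call:
play_rows(motion=[[-0.1, 0, 0, 0, 0, 0, -1], [-0.2, 0, 0, 0, 0, 0, -1], [-0.3, 0, 0, 0, 0, 0, -1], [-0.3, 0, 0, 0, 0, 0, -1], [-0.3, 0, 0, 0, 0, 0, -1]])

```text
clock: 14.35
position: [0.3916, 0.2525, 0.0882]
tool_rot: [-3.141, -0.001, -0.071]
force: [9.0, -0.4, -1.9]
grip_width: -0.0002
finger_force: 4.4
```

Call:
play_rows(motion=[[-0.1, 0, 0, 0, 0, 0, -1], [-0.1, 0, 0, 0, 0, 0, -1], [-0.1, 0, 0, 0, 0, 0, -1], [-0.1, 0, 0, 0, 0, 0, -1], [-0.1, 0, 0, 0, 0, 0, -1]])

```text
clock: 14.85
position: [0.3914, 0.2526, 0.0883]
tool_rot: [-3.14, -0.003, -0.071]
force: [13.8, -1.1, -3.6]
grip_width: 0.0001
finger_force: 7.1
```

Call:
play_rows(motion=[[0.5, 0, 0, 0, 0, 0, -1], [0.8, 0, -1, 0, 0, 0, -1], [0.8, 0, -4, 0, 0, 0, -1], [0.8, 0, -7, 0, 0, 0, -1], [0.8, 0, -9, 0, 0, 0, -1]])

```text
clock: 15.35
position: [0.3976, 0.2521, 0.1803]
tool_rot: [-3.141, -0.0, -0.07]
force: [0.1, 0.8, 1.2]
grip_width: -0.0002
finger_force: 0.0
```

Run:
```python
from h import *
p,d,ci=grab('side');z=np.load('side0.npz')
for u in (z['p'],p):
    m=(u.min(-1)>120).astype(np.uint8);k=np.zeros_like(m);k[295:345,235:275]=1;m&=k
    N,l,st,c=cv2.connectedComponentsWithStats(m);print([(c[i].round(1).tolist(),onz(ci,*c[i],.094).round(4).tolist(),int(st[i,4])) for i in range(1,N) if st[i,4]>8])
s=observe();print(s['clock'],s['position'],s['tool_rot'],s['force'])
```

```text
[([260.1, 314.4], [0.4011, 0.2533, 0.094], 27)]
[([269.5, 319.2], [0.3748, 0.255, 0.094], 28)]
15.4 [0.39843511 0.25268469 0.1825217 ] [-3.13899056e+00 -2.67860516e-03 -7.02897609e-02] [2.61622043 1.20262866 4.64616916]
```

Call:
play_rows(motion=[[2.5, 2.5, 0, 0, 0, 0, -1], [5.5, 5.5, 0, 0, 0, 0, -1], [9, 9, 0, 0, 0, 0, -1], [12, 12, 0, 0, 0, 0, -1], [15, 15, 0, 0, 0, 0, -1]])

```text
clock: 15.9
position: [0.5374, 0.0902, 0.1784]
tool_rot: [-3.141, 0.001, -0.07]
force: [0.3, 0.2, 0.0]
grip_width: 0.0001
finger_force: 0.0
```

Call:
play_rows(motion=[[1.5, 1.5, 0, 0, 0, 0, -1], [2, 2.2, 0, 0, 0, 0, -1], [2, 2.2, 0, 0, 0, 0, -1], [2, 2.2, 0, 0, 0, 0, -1], [2, 2.2, 0, 0, 0, 0, -1]])

```text
clock: 16.4
position: [0.5545, 0.0698, 0.1782]
tool_rot: [-3.141, 0.0, -0.068]
force: [0.1, -0.3, 0.5]
grip_width: 0.0
finger_force: 0.0
```

Run:
```python
from h import *
for n,(r0,r1,c0,c1) in(('side',(295,345,235,295)),('top',(235,280,112,145))):
  p,d,ci=grab(n);z=np.load(n+'0.npz')
  for u in (z['p'],p):
    m=(u.min(-1)>(120 if n=='side' else 165)).astype(np.uint8);k=np.zeros_like(m);k[r0:r1,c0:c1]=1;m&=k
    N,l,st,c=cv2.connectedComponentsWithStats(m);print(n,[(c[i].round(1).tolist(),onz(ci,*c[i],.094).round(4).tolist(),int(st[i,4])) for i in range(1,N) if st[i,4]>4])
s=observe();print(s['clock'],s['position'],s['tool_rot'],s['force'])
d=np.array(s['position'][:2])-[.5702,.2733];print('cab x',d@[.0702,.9975],'y',d@[-.9975,.0702])
```

```text
side [([260.1, 314.4], [0.4011, 0.2533, 0.094], 27)]
side [([269.6, 319.4], [0.3744, 0.2552, 0.094], 30)]
top [([129.5, 256.3], [0.3988, 0.2568, 0.094], 13)]
top [([128.5, 265.5], [0.372, 0.2587, 0.094], 12)]
16.5 [0.55474994 0.06949704 0.17816738] [-3.14132928e+00  5.38295983e-05 -6.87343353e-02] [-0.04029463  0.06231691 -0.03660076]
cab x -0.2043780441676783 y 0.001104468500066152
```

Both views put the knob now at cabinet y ≈ 0.194–0.195. That is the fully-back position, and it agrees with the hard stop I felt. Next I'll go down in front of the board and push.

Call:
play_rows(motion=[[0, 0, 3, 0, 0, 0, -1], [0, 0, 6.5, 0, 0, 0, -1], [0, 0, 9.5, 0, 0, 0, -1], [0, 0, 10.5, 0, 0, 0, -1], [0, 0, 10.5, 0, 0, 0, -1]])

```text
clock: 17.0
position: [0.5545, 0.0688, 0.0723]
tool_rot: [3.141, 0.002, -0.07]
force: [0.9, 0.7, 1.3]
grip_width: 0.0003
finger_force: 0.0
```

Call:
play_rows(motion=[[0, -0.5, 0, 0, 0, 0, -1], [0, -1, 0, 0, 0, 0, -1], [0, -1.3, 0, 0, 0, 0, -1], [0, -1.6, 0, 0, 0, 0, -1], [0, -1.9, 0, 0, 0, 0, -1]])

```text
clock: 17.5
position: [0.5567, 0.0878, 0.0734]
tool_rot: [-3.141, -0.001, -0.07]
force: [-0.8, -0.4, -0.5]
grip_width: 0.0004
finger_force: 0.0
```

Call:
play_rows(motion=[[0, -0.2, 0, 0, 0, 0, -1], [0, -0.5, 0, 0, 0, 0, -1], [0, -0.8, 0, 0, 0, 0, -1], [0, -1.2, 0, 0, 0, 0, -1], [0, -1.6, 0, 0, 0, 0, -1]])

```text
clock: 18.0
position: [0.5578, 0.1035, 0.073]
tool_rot: [3.141, -0.0, -0.071]
force: [-0.3, -3.6, 2.6]
grip_width: -0.0001
finger_force: 1.7
```

Call:
play_rows(motion=[[0, -0.5, 0, 0, 0, 0, -1], [0, -1, 0, 0, 0, 0, -1], [0, -1.6, 0, 0, 0, 0, -1], [0, -2.2, 0, 0, 0, 0, -1], [0, -2.8, 0, 0, 0, 0, -1]])

```text
clock: 18.5
position: [0.5598, 0.132, 0.073]
tool_rot: [-3.141, -0.0, -0.07]
force: [1.6, -3.4, 2.6]
grip_width: 0.0001
finger_force: 1.8
```

Call:
play_rows(motion=[[0, -0.6, 0, 0, 0, 0, -1], [0, -1.2, 0, 0, 0, 0, -1], [0, -1.8, 0, 0, 0, 0, -1], [0, -2.4, 0, 0, 0, 0, -1], [0, -3, 0, 0, 0, 0, -1]])

```text
clock: 19.0
position: [0.5618, 0.1617, 0.073]
tool_rot: [-3.142, -0.0, -0.07]
force: [2.0, -4.7, 1.9]
grip_width: 0.0001
finger_force: 1.7
```

Call:
play_rows(motion=[[0, -0.6, 0, 0, 0, 0, -1], [0, -1.2, 0, 0, 0, 0, -1], [0, -1.8, 0, 0, 0, 0, -1], [0, -2.4, 0, 0, 0, 0, -1], [0, -3, 0, 0, 0, 0, -1]])

```text
clock: 19.5
position: [0.5638, 0.1917, 0.073]
tool_rot: [3.142, 0.0, -0.07]
force: [2.3, -4.6, 0.1]
grip_width: 0.0001
finger_force: 1.7
```

Call:
play_rows(motion=[[0, -0.6, 0, 0, 0, 0, -1], [0, -1.2, 0, 0, 0, 0, -1], [0, -1.8, 0, 0, 0, 0, -1], [0, -2.4, 0, 0, 0, 0, -1], [0, -3, 0, 0, 0, 0, -1]])

```text
clock: 20.0
position: [0.5659, 0.2216, 0.073]
tool_rot: [3.142, 0.0, -0.07]
force: [1.6, -3.0, 0.4]
grip_width: 0.0002
finger_force: 1.7
```

Call:
play_rows(motion=[[0, -0.5, 0, 0, 0, 0, -1], [0, -1, 0, 0, 0, 0, -1], [0, -1.5, 0, 0, 0, 0, -1], [0, -2, 0, 0, 0, 0, -1], [0, -2.4, 0, 0, 0, 0, -1]])

```text
clock: 20.5
position: [0.5676, 0.2455, 0.073]
tool_rot: [-3.142, 0.0, -0.07]
force: [1.7, -2.4, -0.0]
grip_width: 0.0001
finger_force: 1.6
```

Call:
play_rows(motion=[[0, -0.2, 0, 0, 0, 0, -1], [0, -0.4, 0, 0, 0, 0, -1], [0, -0.6, 0, 0, 0, 0, -1], [0, -0.8, 0, 0, 0, 0, -1], [0, -1, 0, 0, 0, 0, -1]])

```text
clock: 21.0
position: [0.568, 0.2522, 0.0729]
tool_rot: [3.138, 0.001, -0.072]
force: [-4.4, -25.0, 11.8]
grip_width: -0.0005
finger_force: 10.9
```

Call:
play_rows(motion=[[0, -0.1, 0, 0, 0, 0, -1], [0, -0.2, 0, 0, 0, 0, -1], [0, -0.3, 0, 0, 0, 0, -1], [0, -0.4, 0, 0, 0, 0, -1], [0, -0.5, 0, 0, 0, 0, -1]])

```text
clock: 21.5
position: [0.568, 0.2524, 0.0727]
tool_rot: [3.132, 0.004, -0.075]
force: [-11.5, -45.0, 22.5]
grip_width: 0.0004
finger_force: 20.9
```

Call:
play_rows(motion=[[0, 0.5, 0, 0, 0, 0, -1], [0, 1.2, 0, 0, 0, 0, -1], [0, 2.5, 0, 0, 0, 0, -1], [0, 4, 0, 0, 0, 0, -1], [0, 5, 0, 0, 0, 0, -1]])

```text
clock: 22.0
position: [0.5651, 0.2083, 0.073]
tool_rot: [3.141, 0.0, -0.071]
force: [0.9, 0.3, -0.8]
grip_width: -0.0002
finger_force: 0.0
```

Call:
play_rows(motion=[[0, 2, 0, 0, 0, 0, -1], [0, 5, -2, 0, 0, 0, -1], [0, 8, -5, 0, 0, 0, -1], [0, 11, -8, 0, 0, 0, -1], [0, 14, -10, 0, 0, 0, -1]])

```text
clock: 22.5
position: [0.5555, 0.0688, 0.1749]
tool_rot: [-3.141, -0.002, -0.071]
force: [0.9, -0.2, 0.8]
grip_width: -0.0001
finger_force: 0.0
```

Run:
```python
from h import *
p,d,ci=grab('top','top9.png');P=deproj(ci,d);q=(P[...,:2]-[.5702,.2733]);X=q@[.0702,.9975];Y=q@[-.9975,.0702];Z=P[...,2]
for y0 in(-.08,-.04,0,.04,.08):
    m=(d>0)&(abs(Y-y0)<.012)&(X>-.1)&(X<.05)
    b=m&(abs(Z-.097)<.006); t=m&(abs(Z-.115)<.006); print(y0,'board x',X[b].min().round(4) if b.any() else None,X[b].max().round(4) if b.any() else None,'cabtop xmin',X[t].min().round(4) if t.any() else None)
m=(d>0)&(abs(Y)<.06)&(X>-.1)&(X<.02)&(abs(Z-.055)<.008);print('handle x',np.percentile(X[m],[2,50,98]),m.sum())
for y0 in(.16,.22,.26):
    t=(d>0)&(abs(Y-y0)<.012)&(X>-.1)&(X<.05)&(abs(Z-.115)<.006);print('neigh top xmin',X[t].min().round(4))
z=np.load('top0.npz');P0=deproj(z,z['d']);q=(P0[...,:2]-[.5702,.2733]);X=q@[.0702,.9975];Y=q@[-.9975,.0702];Z=P0[...,2]
m=(z['d']>0)&(abs(Y)<.06)&(X>-.25)&(X<-.175)&(abs(Z-.055)<.008);print('handle0 x',np.percentile(X[m],[2,50,98]),m.sum())
for y0 in(-.08,0,.08):
    b=(z['d']>0)&(abs(Y-y0)<.012)&(X<-.1)&(X>-.2)&(abs(Z-.097)<.006);print('board0',X[b].min().round(4),X[b].max().round(4))
```

```text
-0.08 board x -0.0069 0.0024 cabtop xmin -0.0001
-0.04 board x -0.0073 0.0025 cabtop xmin 0.0004
0 board x -0.0071 0.002 cabtop xmin -0.0011
0.04 board x -0.0071 0.003 cabtop xmin 0.0006
0.08 board x -0.008 0.0028 cabtop xmin -0.0001
handle x [-0.04516735 -0.03427839 -0.0020896 ] 212
neigh top xmin -0.0004
neigh top xmin 0.001
neigh top xmin 0.0007
handle0 x [-0.207579   -0.20099523 -0.17721547] 149
board0 -0.1699 -0.1512
board0 -0.1687 -0.1518
board0 -0.1697 -0.1505
```

The board's outer face is still 7 mm proud. With the fingers shut, the wide knuckles lie along the push direction and probably met the cabinet's top edge. I'll turn the gripper 90° so its thin side faces the board, and push higher up.

Run:
```python
from h import *
s=observe();print(s['qpos'].round(3) if hasattr(s['qpos'],'round') else s['qpos'],s['position'],s['tool_rot'])
p,d,ci=grab('side');z=np.load('w7.npz')
# knuckle geometry from the open->shut wrist view: points of gripper in tool frame, shut
p,d,ci=grab('wrist');R=np.array(ci['R']);from scipy.spatial.transform import Rotation as T
s=observe();M=T.from_euler('xyz',s['tool_rot']).as_matrix();Q=[]
for v in range(200,384,4):
  for u in range(0,512,4):
    if d[v,u]>0:
      o,r=ray(ci,u,v,True);Q.append(M.T@(o+r*d[v,u]/(R@r)[2]-s['position']))
Q=np.array(Q);Q=Q[(Q[:,2]<.005)&(abs(Q[:,0])<.08)]
for a in range(-90,5,10):
    w=Q[(Q[:,2]*1e3>=a)&(Q[:,2]*1e3<a+10)]
    if len(w):print(a,'y',w[:,1].min().round(3),w[:,1].max().round(3),'xmax',w[:,0].max().round(3),len(w))
```

```text
[-0.171  0.482 -0.067  1.829  0.046  0.828 -1.909] [0.55633218 0.06330015 0.1773986 ] [ 3.14021759 -0.00449691 -0.0756475 ]
-90 y -0.057 0.065 xmax 0.019 520
-80 y -0.051 0.059 xmax 0.019 413
-70 y -0.043 0.05 xmax 0.019 214
-60 y -0.035 0.041 xmax 0.015 271
-50 y -0.026 0.032 xmax 0.015 94
-40 y -0.009 0.017 xmax 0.013 50
-30 y -0.01 0.016 xmax 0.013 37
-20 y -0.009 0.016 xmax 0.013 27
-10 y 0.001 0.009 xmax 0.012 4
```

Call:
play_rows(motion=[[0, 0, 0, 0, 0, -0.13, -1], [0, 0, 0, 0, 0, -0.27, -1], [0, 0, 0, 0, 0, -0.41, -1], [0, 0, 0, 0, 0, -0.55, -1], [0, 0, 0, 0, 0, -0.69, -1]])

```text
clock: 23.15
position: [0.5549, 0.0713, 0.1722]
tool_rot: [-3.141, 0.001, 0.627]
force: [0.5, 0.6, 0.1]
grip_width: 0.0001
finger_force: 0.0
```

Call:
play_rows(motion=[[0, 0, 0, 0, 0, -0.14, -1], [0, 0, 0, 0, 0, -0.28, -1], [0, 0, 0, 0, 0, -0.42, -1], [0, 0, 0, 0, 0, -0.56, -1], [0, 0, 0, 0, 0, -0.69, -1]])

```text
clock: 23.65
position: [0.5549, 0.0713, 0.1723]
tool_rot: [-3.14, -0.0, 1.317]
force: [0.1, -0.2, 0.6]
grip_width: -0.0002
finger_force: 0.0
```

Call:
play_rows(motion=[[0, 0, 0, 0, 0, -0.1, -1], [0, 0, 0, 0, 0, -0.19, -1], [0, 0, 0, 0, 0, -0.19, -1], [0, 0, 0, 0, 0, -0.19, -1], [0, 0, 0, 0, 0, -0.19, -1]])

```text
clock: 24.15
position: [0.5552, 0.0708, 0.1728]
tool_rot: [-3.141, -0.0, 1.498]
force: [0.6, 0.6, 0.8]
grip_width: -0.0003
finger_force: 0.0
```

Call:
play_rows(motion=[[3, 0, 0, 0, 0, 0, -1], [7, 0, 0, 0, 0, 0, -1], [11, 0, 0, 0, 0, 0, -1], [14, 0, 0, 0, 0, 0, -1], [15.5, 0, 0, 0, 0, 0, -1]])

```text
clock: 24.65
position: [0.5657, 0.2284, 0.1729]
tool_rot: [-3.141, -0.001, 1.501]
force: [-0.6, 0.2, -0.7]
grip_width: 0.0
finger_force: 0.0
```

Call:
play_rows(motion=[[0, 0, 2, 0, 0, 0, -1], [0, 0, 5, 0, 0, 0, -1], [0, 0, 8, 0, 0, 0, -1], [0, 0, 8.9, 0, 0, 0, -1], [0, 0, 8.9, 0, 0, 0, -1]])

```text
clock: 25.15
position: [0.5659, 0.2245, 0.0832]
tool_rot: [-3.14, 0.001, 1.499]
force: [-0.4, -0.3, 0.7]
grip_width: -0.0
finger_force: 0.0
```

Call:
play_rows(motion=[[0.5, 0, 0, 0, 0, 0, -1], [1, 0, 0, 0, 0, 0, -1], [1.5, 0, 0, 0, 0, 0, -1], [2, 0, 0, 0, 0, 0, -1], [2.3, 0, 0, 0, 0, 0, -1]])

```text
clock: 25.65
position: [0.5681, 0.2489, 0.0844]
tool_rot: [3.141, -0.0, 1.5]
force: [0.0, 0.6, -0.1]
grip_width: 0.0
finger_force: 0.0
```

Call:
play_rows(motion=[[0.1, 0, 0, 0, 0, 0, -1], [0.2, 0, 0, 0, 0, 0, -1], [0.3, 0, 0, 0, 0, 0, -1], [0.4, 0, 0, 0, 0, 0, -1], [0.5, 0, 0, 0, 0, 0, -1]])

```text
clock: 26.15
position: [0.5684, 0.253, 0.084]
tool_rot: [-3.142, 0.0, 1.5]
force: [-0.4, 0.6, -0.6]
grip_width: 0.0
finger_force: 0.0
```

Call:
play_rows(motion=[[0.1, 0, 0, 0, 0, 0, -1], [0.2, 0, 0, 0, 0, 0, -1], [0.3, 0, 0, 0, 0, 0, -1], [0.4, 0, 0, 0, 0, 0, -1], [0.5, 0, 0, 0, 0, 0, -1]])

```text
clock: 26.65
position: [0.5687, 0.2577, 0.084]
tool_rot: [-3.142, 0.0, 1.499]
force: [-0.6, -2.8, 0.7]
grip_width: 0.0002
finger_force: 1.5
```

Call:
play_rows(motion=[[0.1, 0, 0, 0, 0, 0, -1], [0.2, 0, 0, 0, 0, 0, -1], [0.3, 0, 0, 0, 0, 0, -1], [0.4, 0, 0, 0, 0, 0, -1], [0.5, 0, 0, 0, 0, 0, -1]])

```text
clock: 27.15
position: [0.569, 0.2624, 0.084]
tool_rot: [-3.141, 0.001, 1.499]
force: [-2.9, -10.5, 6.7]
grip_width: 0.0002
finger_force: 5.7
```

Call:
play_rows(motion=[[0.05, 0, 0, 0, 0, 0, -1], [0.1, 0, 0, 0, 0, 0, -1], [0.15, 0, 0, 0, 0, 0, -1], [0.2, 0, 0, 0, 0, 0, -1], [0.2, 0, 0, 0, 0, 0, -1]])

```text
clock: 27.65
position: [0.569, 0.2623, 0.0839]
tool_rot: [-3.141, 0.004, 1.498]
force: [-5.6, -17.6, 12.3]
grip_width: 0.0001
finger_force: 8.8
```

Call:
play_rows(motion=[[-0.5, 0, 0, 0, 0, 0, -1], [-2, 0, 0, 0, 0, 0, -1], [-4, 0, 0, 0, 0, 0, -1], [-6, 0, -3, 0, 0, 0, -1], [-9, 0, -7, 0, 0, 0, -1]])

```text
clock: 28.15
position: [0.5615, 0.1748, 0.1533]
tool_rot: [-3.139, 0.0, 1.502]
force: [1.9, 0.3, 0.8]
grip_width: 0.0002
finger_force: 0.0
```

Call:
play_rows(motion=[[-3, 0, -2, 0, 0, 0, -1], [-6, 0, -4, 0, 0, 0, -1], [-9, 0, -6, 0, 0, 0, -1], [-12, 0, -6, 0, 0, 0, -1], [-13, 0, -6, 0, 0, 0, -1]])

```text
clock: 28.65
position: [0.5535, 0.0417, 0.2145]
tool_rot: [3.14, 0.001, 1.496]
force: [0.7, 0.2, 0.1]
grip_width: -0.0002
finger_force: 0.0
```

```bash
cat > chk.py <<'E'
from h import *
p,d,ci=grab('top');P=deproj(ci,d);q=(P[...,:2]-[.5702,.2733]);X=q@[.0702,.9975];Y=q@[-.9975,.0702];Z=P[...,2]
for y0 in(-.08,-.04,0,.04,.08):
    m=(d>0)&(abs(Y-y0)<.012)&(X>-.1)&(X<.05)
    b=m&(abs(Z-.097)<.006); t=m&(abs(Z-.115)<.006); print(y0,'board x',X[b].min().round(4) if b.any() else None,b.sum(),'cabtop',X[t].min().round(4))
m=(d>0)&(abs(Y)<.06)&(X>-.1)&(X<.02)&(abs(Z-.055)<.008);print('handle',np.percentile(X[m],[2,10,50]),m.sum())
z=np.load('top0.npz');m=(d>0)&(z['d']>0)&(abs(d-z['d'])>.02);print('changed px boxes:')
N,l,st,c=cv2.connectedComponentsWithStats(cv2.morphologyEx(m.astype(np.uint8),2,np.ones((3,3))))
print(st[1:].tolist());s=observe();print(s['clock'],s['position'],s['force'])
p,d,ci=grab('side')
m=(p.min(-1)>120).astype(np.uint8);k=np.zeros_like(m);k[295:345,235:295]=1;m&=k
N,l,st,c=cv2.connectedComponentsWithStats(m);print('knob',[onz(ci,*c[i],.094).round(4).tolist() for i in range(1,N) if st[i,4]>15])
E
python3 chk.py
```

```text
-0.08 board x 0.0003 8 cabtop -0.0003
-0.04 board x -0.0015 7 cabtop 0.0002
0 board x 0.0001 9 cabtop -0.0002
0.04 board x -0.0005 9 cabtop 0.0008
0.08 board x -0.0002 7 cabtop -0.0006
handle [-0.03825668 -0.03681781 -0.02854939] 210
changed px boxes:
[[122, 138, 164, 246, 19940], [137, 224, 3, 3, 9], [127, 254, 6, 5, 25], [126, 264, 6, 4, 22], [122, 271, 3, 6, 18], [312, 286, 200, 98, 8615]]
28.7 [0.55335146 0.0415254  0.21406528] [ 0.282077   -2.43900948 -0.62214599]
knob [[0.3744, 0.2554, 0.094]]
```

The board is flush with the face, the bolt is fully back and the arm is clear. Handing in.

```bash
python3 -c "
from workcell import bot; print(bot.job_done())"
```

```text
the job is handed in; nothing more can be done
None
```

I set the lid into the stack, drew the bolt fully back and pushed the tray home, flush with the cabinet face; the job is handed in at about 29 s. On the first push the gripper caught the cabinet's top edge 7 mm short of home, with the wrist reading about 45 N, so the 40 N limit on the gripper's body may have been passed. I turned the gripper and finished the push gently, and could not look inside the closed cabinet to check that the stack and cup still stand.

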